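# Unload the specimen cool cabinet after the round

## Robot

A 6-joint arm with a two-finger parallel gripper is mounted at the origin on the work surface. World frame = base frame: x ahead of the robot, y to its left, z up, the work surface at z = 0. Lengths are in mm, angles in rad, forces in N, time in s.
With the tool pointing down it reaches from about 250 to 800 mm from the base axis. Payload 3.9 kg.
Tool frame: the origin (TCP) lies at the centre of the arm's flange, where the gripper is bolted on; the fingertips stand 173 mm ahead of it and the grasp point (between the pads) lies 155 mm ahead of it; z points along the fingers, y is the line along which they close (so a half turn about z gives the same grasp; the last joint's range is limited). The gripper opens to 85 mm and grips with 20 to 120 N. Pads are 22 mm wide; open, the fingers measure 114 mm over their backs; the gripper's body (76 mm by 85 mm) begins 54 mm behind the grasp point. The pads swing forward as they close: fully open they stand 13 mm farther back than shut.
Start: joints at [-1.165, 0.26, -0.138, 1.173, 0, 1.571], TCP at [207.241, -482.356, 404.704] pointing down, gripper open.
Joint ranges: [-2.78, 2.78], [-0.83, 1.72], [-1.28, 1.37], [-1.9, 2.12], [-1.57, 1.48], [-3.14, 3.14]. Speed limits (rad/s): [2.57, 2.57, 3.14, 3.14, 3.14, 3.14].

## Interface

Orientations are given as a unit quaternion [x, y, z, w].
In Python, from rig import robot gives the robot as it stands.
- The arm moves only by the tool move_arm, never from a script. Its argument "targets" is text: rows parted by semicolons, each of 7 numbers parted by spaces: the turn, a rotation vector about the tool's x, y, z in rad, then the shift along the tool's x, y, z in mm, then the closure, from 0 (fully open) to 1 (shut). A call has 1 to 5 rows; each row is the pose to reach, as a shift and turn from the pose commanded when the call began, along the tool's axes at that moment; what a row does not reach only later rows make up. A row lasts 1/8 s, in which the tool goes at most 62.5 mm and 10.7 degrees, less where a joint would pass 70% of its speed; a pose out of reach is approached as far as the arm can. A call with a gripper value outside its range is refused whole. The fingers move at their own pace and stop on an object; "grip_force" is the grip in N (left out, the last holds). Time passes only in rows, so rows that repeat a pose let the fingers close. It gives the time, the measured TCP pose, the force, the opening and the grip force at its end, in the units of the state.
- robot.observe(): the state, without advancing time (a new reading comes with each control period).
- robot.capture(name): name is "scene" or "top"; returns the picture (480x640x3 uint8, red, green, blue); there is no depth.
- robot.camera_model(name): a dict with "fx", "fy", "cx", "cy" (pixels), "dist" ([k1, k2, p1, p2, k3] as OpenCV has them; the pictures are not rectified), "R" (3x3) and "t" (3): a world point X has camera coordinates R X + t. Camera axes: x right, y down, z forward; pixel columns grow to the right and rows downward; lengths in mm; the calibration is good to about 2 mm. A picture is of the moment at which its call begins. camera_model takes no time and is no camera call.
- robot.job_done(): hands the job in; it is judged then, once.
The state is a dict: "clock": time; "qpos": joint angles; "dq": joint speeds; "effort": joint torques, N m; "ee_pos": TCP position; "orientation": TCP orientation; "ft_force": force on the tool from outside, world axes, zero at the start; "torque": the same for the moment, N m; "finger_gap": opening from 0.0 (shut) to 1.0 (fully open); "grasp_force": force on a finger pad.
Only numpy, scipy, OpenCV 4.12 (cv2) and the standard library are available. Lean on these libraries where they do the work, as an engineer would, in place of code of your own. Each camera call takes 0.05 s, during which the arm holds its last target. There are 200 camera calls.

## Task

Unload the cool cabinet: pull its drawer out all the way to the stop, stand every specimen pot you find in it upright inside the white wire rack, and push the empty drawer fully home so that it clicks shut. Also draw the spent cold plate out of its slot beside the drawer and lay it flat in the aluminium freezer tray. Leave the other things on the desk and on the cabinet where they are.

Things in the scene. Friction and masses are not known exactly. Their poses are not given: they have to be found in the camera images.
- drawer_handle (a point): centre of the steel bar handle of the cool cabinet's drawer: level round bar, 12 mm thick, 110 mm long along y, a post at each end, 85 mm above the desk, 42 mm (centre) in front of the white drawer front. That front is 242 mm wide, 12 to 104 mm above the desk; the cabinet's top is at 110 mm. x points into the cabinet (the drawer opens along -x), y along the bar, z up.
- drawer (a joint): how far the drawer is out: 0 fully home, 0.140 m at its stop; it starts home. It slides with 1 to 2 N of friction; between 14 and 7 mm on closing a spring catch resists with about 5 N, then pulls the drawer home and holds it. Opening must overcome the same catch.
- drawer_floor (a point): centre of the drawer's inner floor, 20 mm above the desk, moving with the drawer; axes as the handle's. Inside 129 mm along x and 192 mm along y; side and back walls 36 mm above the floor, the front 84 mm. At the stop the whole inside is clear of the cabinet's face, which is then 76 mm behind this point.
- pot1_center (a point): one of up to four identical specimen pots, standing upright in the drawer (hidden until it is pulled out); absent when there is no reading. Round clear body of 48 mm diameter, half filled with yellow (bottom-heavy), white screw lid of 52 mm diameter forming the top 16 mm, 66 mm tall in all, 75 g. The point is its centre, 33 mm above its foot; z runs up its axis.
- pot2_center (a point): one of up to four identical specimen pots, standing upright in the drawer (hidden until it is pulled out); absent when there is no reading. Round clear body of 48 mm diameter, half filled with yellow (bottom-heavy), white screw lid of 52 mm diameter forming the top 16 mm, 66 mm tall in all, 75 g. The point is its centre, 33 mm above its foot; z runs up its axis.
- pot3_center (a point): one of up to four identical specimen pots, standing upright in the drawer (hidden until it is pulled out); absent when there is no reading. Round clear body of 48 mm diameter, half filled with yellow (bottom-heavy), white screw lid of 52 mm diameter forming the top 16 mm, 66 mm tall in all, 75 g. The point is its centre, 33 mm above its foot; z runs up its axis.
- pot4_center (a point): one of up to four identical specimen pots, standing upright in the drawer (hidden until it is pulled out); absent when there is no reading. Round clear body of 48 mm diameter, half filled with yellow (bottom-heavy), white screw lid of 52 mm diameter forming the top 16 mm, 66 mm tall in all, 75 g. The point is its centre, 33 mm above its foot; z runs up its axis.
- rack_floor (a point): centre of the floor of the white wire pot rack, an open basket on the desk, fixed, 6 mm above the desk; inside 202 mm along x and 142 mm along y, walls 34 mm above this floor, 4 mm thick. z up.
- slot_mouth (a point): centre of the mouth of the narrow slot in the low white sleeve beside the drawer: 64 mm wide, 32 mm high (3 to 35 mm above the desk), 150 mm deep along x, which points into the slot. The sleeve's top is 50 mm above the desk: the plate can leave only along -x. The closed drawer front stands 22 mm further out; its edge is 64 mm from this point in y.
- plate_center (a point): centre (half-way up) of the blue cold plate: rigid flat block 180 mm long (x), 56 mm wide (y), 26 mm thick (z), 0.2 to 0.33 kg, lying flat in the slot with its front end sticking out. x points to the end deep in the slot. At the front end a grip stands up (see plate_grip).
- plate_grip (a point): middle of the upright moulded grip of the cold plate: a block 28 mm long (x), 18 mm wide (y), rising 42 mm above the plate's upper face; this point lies 24 mm above the plate's upper face, 70 mm from plate_center towards the plate's front end. Same axes as the plate.
- tray_floor (a point): centre of the floor of the aluminium freezer tray on the desk, fixed, 5 mm above the desk; inside 222 mm along x and 142 mm along y, rim 19 mm above this floor, 4 mm thick. z up.
- gel_bottle: bystander: white jar bottle, 60 mm diameter, 110 mm tall; origin at its foot
- marker: bystander: marker pen, 140 mm long, 20 mm thick, lying on the desk; origin under its middle
- tape_roll: bystander: roll of tape, 90 mm diameter, 25 mm high, lying flat; origin at its underside's centre
- glove_box: bystander: box of gloves 85 x 200 x 55 mm on top of the cabinet, its front edge about 70 mm behind the cabinet's face; origin at its underside's centre
Not all that is in view belongs to the job. Of the things shaped like the part that bears plate_center, the blue one is meant.

How it is judged (in metres and radians):
On the way, in this order (a step that is already met when the one before it is completed fails the run):
1. the drawer is pulled out to its stop (within 6 mm) (value of joint drawer above 0.134 m), for 0.2 s.
2. all the pots that are there stand upright inside the wire rack (x of pot1_center in the frame of rack_floor between -0.095 and 0.095 m and y of pot1_center in the frame of rack_floor between -0.065 and 0.065 m and z of pot1_center in the frame of rack_floor between 0.022 and 0.043 m and angle between each of pot1_center, pot2_center, pot3_center, pot4_center's own z axis and vertical below 0.2 rad and x of pot2_center in the frame of rack_floor between -0.095 and 0.095 m and y of pot2_center in the frame of rack_floor between -0.065 and 0.065 m and z of pot2_center in the frame of rack_floor between 0.022 and 0.043 m and x of pot3_center in the frame of rack_floor between -0.095 and 0.095 m and y of pot3_center in the frame of rack_floor between -0.065 and 0.065 m and z of pot3_center in the frame of rack_floor between 0.022 and 0.043 m and x of pot4_center in the frame of rack_floor between -0.095 and 0.095 m and y of pot4_center in the frame of rack_floor between -0.065 and 0.065 m and z of pot4_center in the frame of rack_floor between 0.022 and 0.043 m), for 0.2 s.
At the end, for the whole second after the job is handed in: the drawer is within 3 mm of fully closed; every pot stands upright (within 0.2 rad) on the wire rack's floor, inside its walls; the cold plate lies flat (within 0.15 rad) on the freezer tray's floor, its centre 10 mm or more inside the walls; all are at rest (all of step 2 and value of joint drawer below 0.003 m and x of plate_center in the frame of tray_floor between -0.09 and 0.09 m and y of plate_center in the frame of tray_floor between -0.06 and 0.06 m and z of plate_center in the frame of tray_floor between 0.004 and 0.022 m and angle between plate_center's own z axis and vertical below 0.15 rad and linear speed of each of pot1, pot2, pot3, pot4, cold_plate below 0.03 m/s); the robot touches nothing.
It fails at once if a bystander (bottle, marker, tape roll or glove box) is shifted by more than 30 mm (distance of any of gel_bottle, marker, tape_roll, glove_box from where it was at the start of the episode above 0.03 m).
Of pot1, pot2, pot3, pot4 only 2 to 4 are there at a start; the rules pass over those that are not, and their reading is None.
At some moment in a run one of pot1, pot2, pot3, pot4, cold_plate may be knocked a few centimetres aside while the robot is not near it.
It also fails if it takes over 210 s, if anything falls off the work surface, if the arm or the gripper's body presses on something with over 40 N, if the wrist force passes 120 N, or if a joint passes its speed limit or range.

## Working session

There is one attempt and no reset: what is moved stays moved. The work goes in short steps, Python scripts to look and compute and a tool call to move; the robot and the scene stay as the last step left them, time stands still between calls to the robot, and variables do not carry over. Pictures are saved under pics/ and viewed, at most 14 in all, crops included, and the job is handed in when it is done.

Besides the shell and the picture viewer there is one more tool, called in YAML: its name, and indented under it one key for each argument. move_arm: Moves the arm, as the interface text tells. Its arguments: {"type":"object","properties":{"targets":{"type":"string"},"grip_force":{"type":"number"}},"required":["targets"]}

```bash
mkdir -p pics
python3 - <<'E'
from rig import robot
import cv2, numpy as np
for n in("scene","top"):
    im=robot.capture(n); cv2.imwrite(f"pics/{n}0.png",im[:,:,::-1])
    m=robot.camera_model(n); print(n,{k:np.round(v,3).tolist() for k,v in m.items()})
print(robot.observe())
E
ls
```

```text
scene {'fx': 498.002, 'fy': 498.002, 'cx': 317.856, 'cy': 239.982, 'dist': [-0.071, 0.0, 0.0, 0.0, 0.0], 'R': [[0.657, 0.753, -0.014], [0.53, -0.475, -0.702], [-0.535, 0.454, -0.712]], 't': [-360.492, -327.879, 1640.383]}
top {'fx': 543.134, 'fy': 543.134, 'cx': 315.527, 'cy': 237.778, 'dist': [-0.045, 0.0, 0.0, 0.0, 0.0], 'R': [[0.012, -1.0, 0.015], [-0.995, -0.013, -0.098], [0.099, -0.013, -0.995]], 't': [-120.857, 642.001, 1390.447]}
{'clock': 0.1, 'qpos': array([-1.16501298e+00,  2.60601291e-01, -1.39256406e-01,  1.17271896e+00,
        5.91450092e-06,  1.57078570e+00]), 'dq': array([-0.00059213, -0.00188668,  0.00638944,  0.00012903, -0.00016394,
       -0.00026193]), 'effort': array([ 1.07818811e-03, -4.06508982e+01,  2.54527223e+01,  1.01638032e-02,
        5.81744462e-05,  3.50215771e-06]), 'ee_pos': array([ 207.11202062, -482.07165761,  403.95062866]), 'orientation': array([ 9.79486536e-01,  2.01507653e-01, -1.76469614e-04, -8.72504415e-04]), 'ft_force': array([-0.91033525, -0.2402753 ,  0.52430935]), 'torque': array([ 0.01347262,  0.03220083, -0.01832993]), 'grasp_force': 0.0, 'finger_gap': 0.999159119065464}
pics
```

View pics/scene0.png

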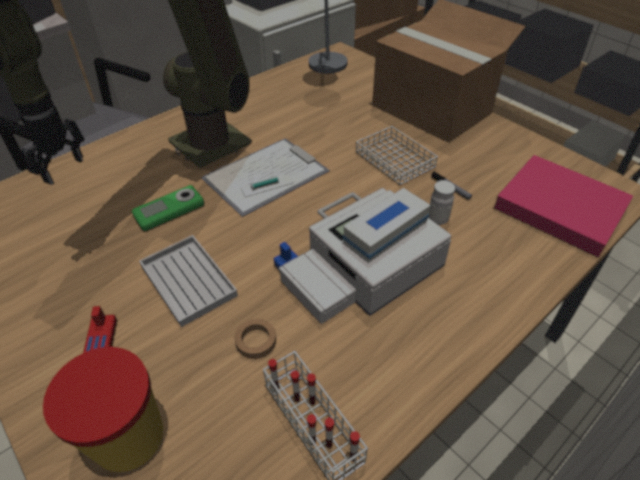

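View pics/top0.png

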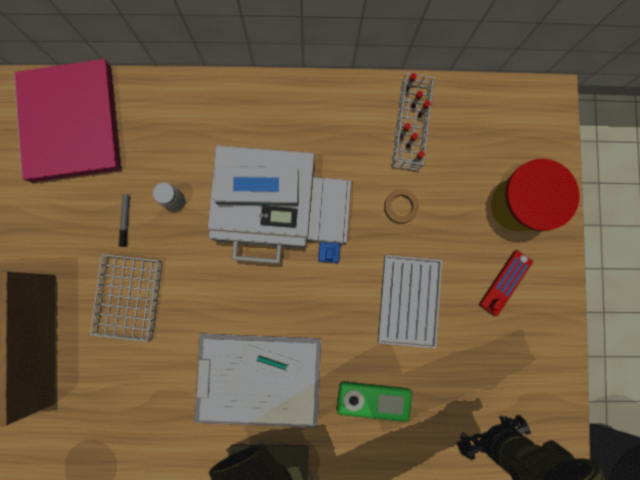

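The top view shows the handle bar at (258,260), the blue plate's grip at (329,252), the tray at (410,300) and the rack at (127,297). Candidates for the plate are blue (329,252) and red (507,283); I choose blue by the description. For the rack they are the empty basket (127,297) and the tube rack (413,120); I choose the empty basket.

```bash
cat > h.py <<'E'
from rig import robot
import cv2, numpy as np
from scipy.spatial.transform import Rotation as Ro
def cam(n):
    m=robot.camera_model(n);K=np.array([[m['fx'],0,m['cx']],[0,m['fy'],m['cy']],[0,0,1.]])
    return K,np.array(m['dist'],float),np.array(m['R']),np.array(m['t'])
def ray(n,px):
    K,d,R,t=cam(n);u=cv2.undistortPoints(np.array([[px]],float),K,d)[0,0]
    return -R.T@t, R.T@np.array([u[0],u[1],1])
def on(n,px,z):
    o,v=ray(n,px);return o+v*(z-o[2])/v[2]
def proj(n,X):
    K,d,R,t=cam(n);return cv2.projectPoints(np.array(X,float).reshape(-1,1,3),cv2.Rodrigues(R)[0],t,K,d)[0][:,0]
def shot(n,name,box=None,s=1):
    im=robot.capture(n)[:,:,::-1].copy()
    c=im
    if box: c=im[box[1]:box[3],box[0]:box[2]]
    cv2.imwrite(f"pics/{name}.png",cv2.resize(c,None,fx=s,fy=s,interpolation=cv2.INTER_CUBIC));return im
def tool(grasp,yaw=None,Rt=None):
    """shift in tool axes + turn to bring grasp point (155 ahead) to 'grasp' with tool down, closing line at yaw"""
    o=robot.observe();R=Ro.from_quat(o['orientation'])
    if Rt is None:
        y=np.array([np.cos(yaw),np.sin(yaw),0]);
        if y@R.as_matrix()[:,1]<0:y=-y
        z=np.array([0,0,-1.]);Rt=np.c_[np.cross(y,z),y,z]
    tcp=np.array(grasp)-155*Rt[:,2]
    return np.round((R.inv()*Ro.from_matrix(Rt)).as_rotvec(),3),np.round(R.inv().apply(tcp-o['ee_pos']),1)
E
python3 - <<'E'
from h import *
im=shot("top","crop",(80,230,460,360),2)
b=cv2.cvtColor(im,cv2.COLOR_BGR2HSV)
m=cv2.inRange(b,(105,130,60),(125,255,255));m[:225]=0;m[:,360:]=0;m[:,300:][:0]=0
c=[x for x in cv2.findContours(m,0,2)[0] if cv2.contourArea(x)>30]
for x in c:print(cv2.boundingRect(x),cv2.minAreaRect(x))
# tray/rack masks by low saturation brightness
for nm,(x0,y0,x1,y1) in dict(tray=(365,245,455,355),rack=(85,245,170,350),cab=(200,140,360,275)).items():
    mm=cv2.inRange(b,(0,0,90),(180,60,255)); z=np.zeros_like(mm); z[y0:y1,x0:x1]=mm[y0:y1,x0:x1]
    p=np.column_stack(np.nonzero(z)[::-1]).astype(np.float32); r=cv2.minAreaRect(p);print(nm,r,cv2.boxPoints(r).round(1).tolist())
E
```

```text
(319, 242, 21, 20) ((328.7705993652344, 251.98233032226562), (19.63430404663086, 18.867341995239258), 4.39870548248291)
tray ((409.8382263183594, 301.1029357910156), (58.289344787597656, 88.8912582397461), 4.39870548248291) [[377.3999938964844, 343.20001220703125], [384.20001220703125, 254.60000610351562], [442.29998779296875, 259.0], [435.5, 347.70001220703125]]
rack ((125.33219146728516, 297.67529296875), (61.10489273071289, 82.96907043457031), 7.495856761932373) [[89.5999984741211, 334.79998779296875], [100.5, 252.60000610351562], [161.0, 260.5], [150.1999969482422, 342.79998779296875]]
cab ((279.11175537109375, 206.54705810546875), (139.74102783203125, 113.20403289794922), 4.39870548248291) [[205.10000610351562, 257.6000061035156], [213.8000030517578, 144.8000030517578], [353.1000061035156, 155.5], [344.3999938964844, 268.29998779296875]]
```

View pics/crop.png

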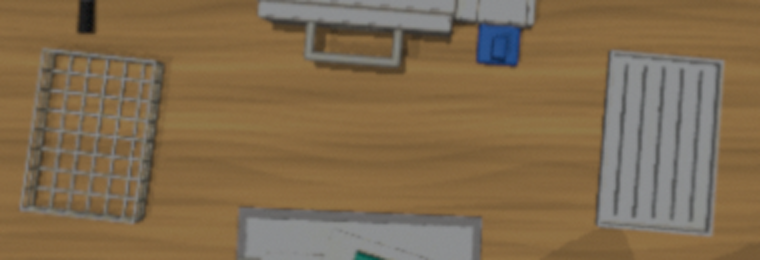

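The crop shows the handle bar from (308,60) to (402,64), the blue grip at (499,47), the rack's rim from (42,50) to (22,208), and the tray's corners.

Run:
```python
from h import *
f=lambda x,y:(80+x/2,230+y/2)
def p(n,xy,z):print(n,on("top",f(*xy),z).round(1))
p("hL",(309,61),85);p("hR",(401,65),85)
for z in(71,):p("grip",(499,47),z)
for n,c in dict(TL=(42,50),TR=(157,61),BR=(137,221),BL=(22,208)).items():p("rack"+n,c,40)
for n,c in dict(TL=(610,52),TR=(721,61),BR=(711,234),BL=(598,225)).items():p("tray"+n,c,24)
for n,c in dict(FL=(262,14),FR=(450,30)).items():p("front"+n,c,104)
for n,c in dict(sl=(478,20),sr=(532,23)).items():p("sleeve"+n,c,50)
for n,c in dict(bottle=(166,195),marker=(124,220),tape=(401,206)).items():print(n,on("top",c,10).round(0))
# scene triangulation check of grip
print(proj("scene",on("top",f(499,47),71)),proj("scene",on("top",f(355,63),85)))
print(Ro.from_quat(robot.observe()['orientation']).as_matrix().round(3))
```

```text
hL [578.3  90.6  85. ]
hR [574.8 -24.9  85. ]
grip [ 600.  -148.3   71. ]
rackTL [590.3 444.9  40. ]
rackTR [578.1 294.   40. ]
rackBR [372.6 312.1  40. ]
rackBL [386.6 461.3  40. ]
trayTL [ 598.5 -296.5   24. ]
trayTR [ 588.4 -443.6   24. ]
trayBR [ 362.8 -428.6   24. ]
trayBL [ 373.3 -281.    24. ]
frontFL [634.9 148.  104. ]
frontFR [618.  -85.9 104. ]
sleevesl [ 636.1 -121.6   50. ]
sleevesr [ 633.1 -191.6   50. ]
bottle [756. 289.  10.]
marker [687. 399.  10.]
tape [ 735. -342.   10.]
[[285.20134034 244.5687203 ]] [[334.13640128 202.32559839]]
[[ 0.919  0.395 -0.001]
 [ 0.395 -0.919  0.001]
 [ 0.    -0.002 -1.   ]]
```

Run:
```python
from h import *
a=robot.capture("top")[230:280,205:355,::-1];b=robot.capture("scene")[185:285,265:365,::-1]
s=lambda i,k:cv2.convertScaleAbs(cv2.resize(i,None,fx=k,fy=k,interpolation=cv2.INTER_CUBIC),alpha=1.3)
a=s(a,5);b=s(b,3)
c=np.zeros((560,750,3),np.uint8);c[:250]=a;c[255:555,:300]=b
cv2.imwrite("pics/z.png",c)
```

```text
(no output)
```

View pics/z.png

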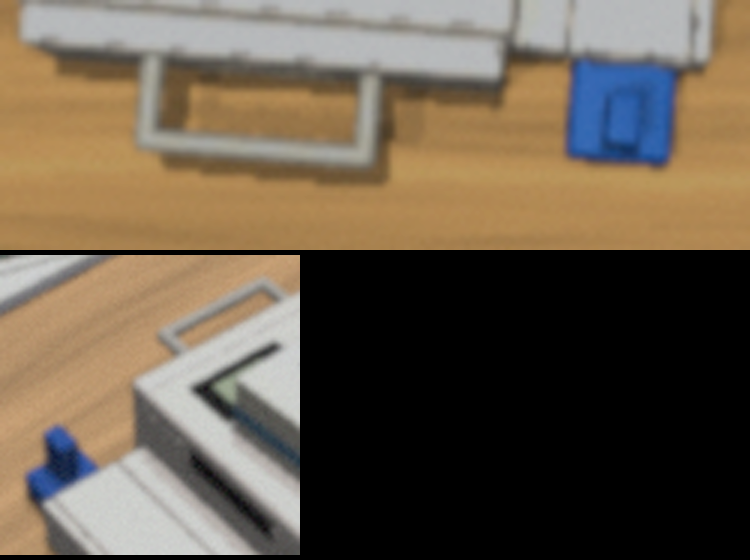

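Run:
```python
from h import *
f=lambda x,y:(205+(x+.5)/5-.5,230+(y+.5)/5-.5)
for n,c,z in(("bar",(259,148),85),("grip",(624,118),71),("FL",(22,42),104),("FR",(500,78),104),("FL",(22,42),12)):print(n,on("top",f(*c),z).round(1))
print(proj("scene",on("top",f(624,118),71)),proj("scene",[on("top",f(150,138),85),on("top",f(368,158),85)]))
d=np.array([.9974,-.072]);yaw=np.arctan2(d[1],d[0])
print(tool((577,33,200),yaw),tool((577,33,85),yaw))
```

```text
bar [582.3  35.7  85. ]
grip [ 600.7 -148.    71. ]
FL [632.3 152.9 104. ]
FR [617.5 -84.9 104. ]
FL [641.2 169.7  12. ]
[[285.48241893 244.68567858]] [[352.94100998 194.52526216]
 [319.39089067 211.62680918]]
(array([-1.000e-03, -1.000e-03, -1.093e+00]), array([ 543.2, -327.3,   49.6])) (array([-1.000e-03, -1.000e-03, -1.093e+00]), array([ 543.2, -327.2,  164.6]))
```

move_arm:
  targets: "0 0 -0.18 60 -33 0 0.58; 0 0 -0.36 120 -66 0 0.58; 0 0 -0.54 180 -99 0 0.58; 0 0 -0.72 240 -132 0 0.58; 0 0 -0.9 290 -165 0 0.58"
  grip_force: 60

```text
clock: 0.88
ee_pos: [397.5, -232.1, 404.8]
orientation: [0.793, 0.61, 0.0, 0.0]
ft_force: [0.8, -0.1, 0.7]
finger_gap: 0.418
grasp_force: 0.0
```

```bash
cat >> h.py <<'E'
def st():
    o=robot.observe();R=Ro.from_quat(o['orientation']).as_matrix();g=np.array(o['ee_pos'])+155*R[:,2]
    print('t',round(o['clock'],2),'grasp',g.round(1),'y',R[:,1].round(3),'z',R[:,2].round(3),'F',np.round(o['ft_force'],1),'gap',round(o['finger_gap'],3),'gf',round(o['grasp_force'],1),'q',np.round(o['qpos'],2))
E
python3 - <<'E'
from h import *
st();print(tool((582,36,180),-.07))
E
```

```text
t 0.88 grasp [ 397.6 -232.2  249.8] y [ 0.967 -0.256  0.001] z [ 0.001 -0.    -1.   ] F [ 0.8 -0.1  0.7] gap 0.418 gf 0.0 q [-0.53  0.15 -0.28  1.14 -0.    1.3 ]
(array([ 0.001,  0.   , -0.189]), array([306.5, 109.5,  69.8]))
```

move_arm:
  targets: "0 0 -0.1 55 20 0 0.58; 0 0 -0.19 110 40 0 0.58; 0 0 -0.19 165 60 0 0.58; 0 0 -0.19 220 80 10 0.58; 0 0 -0.19 275 98 20 0.58"

```text
clock: 1.5
ee_pos: [564.1, 7.8, 384.5]
orientation: [0.733, 0.68, 0.0, 0.0]
ft_force: [0.3, -0.4, 0.6]
finger_gap: 0.426
grasp_force: 0.0
```

Run:
```python
from h import *
st();print(tool((582,36,150),-.07),tool((582,36,86),-.07))
```

```text
t 1.5 grasp [564.2   7.7 229.5] y [ 0.997 -0.075  0.001] z [ 0.001 -0.    -1.   ] F [ 0.3 -0.4  0.6] gap 0.426 gf 0.0 q [ 0.01  0.34 -0.08  1.15 -0.    1.66]
(array([ 0.001,  0.   , -0.005]), array([29.5, 15.7, 79.5])) (array([ 0.001,  0.   , -0.005]), array([ 29.5,  15.6, 143.5]))
```

move_arm:
  targets: "0 0 0 29 15.5 20 0.58; 0 0 0 29 15.5 70 0.58; 0 0 0 29 15.5 110 0.58; 0 0 0 29 15.5 140 0.58; 0 0 0 29 15.5 142 0.58"

```text
clock: 2.12
ee_pos: [579.2, 33.7, 240.2]
orientation: [0.733, 0.68, -0.002, -0.002]
ft_force: [-0.5, 0.2, 0.1]
finger_gap: 0.423
grasp_force: 0.0
```

Run:
```python
from h import *
st()
```

```text
t 2.12 grasp [578.3  33.7  85.2] y [ 0.997 -0.075 -0.006] z [-0.006 -0.    -1.   ] F [-0.5  0.2  0.1] gap 0.423 gf 0.0 q [ 0.06  0.47 -0.27  0.83  0.    1.7 ]
```

No contact. Next: close on the bar.

move_arm:
  targets: "0 0 0 0 3 0 1; 0 0 0 0 3 0 1; 0 0 0 0 3 0 1; 0 0 0 0 3 0 1; 0 0 0 0 3 0 1"

```text
clock: 2.75
ee_pos: [580.5, 33.6, 243.4]
orientation: [0.733, 0.68, -0.003, -0.003]
ft_force: [-9.3, 0.5, 3.3]
finger_gap: 0.111
grasp_force: 58.4
```

Run:
```python
from h import *
st()
```

```text
t 2.75 grasp [579.3  33.8  88.4] y [ 0.997 -0.074 -0.008] z [-0.008  0.001 -1.   ] F [-9.3  0.5  3.3] gap 0.111 gf 58.4 q [ 0.06  0.47 -0.26  0.85  0.    1.7 ]
```

move_arm:
  targets: "0 0 0 0 -20 0 1; 0 0 0 0 -50 0 1; 0 0 0 0 -80 0 1; 0 0 0 0 -110 0 1; 0 0 0 0 -135 0 1"

```text
clock: 3.38
ee_pos: [448.6, 42.8, 243.4]
orientation: [0.733, 0.68, -0.0, 0.002]
ft_force: [1.7, -4.1, -7.5]
finger_gap: 0.114
grasp_force: 60.3
```

move_arm:
  targets: "0 0 0 0 -7 0 1; 0 0 0 0 -12 0 1; 0 0 0 0 -12 0 1; 0 0 0 0 -12 0 1; 0 0 0 0 -12 0 1"

```text
clock: 4.0
ee_pos: [438.9, 43.6, 243.4]
orientation: [0.733, 0.68, 0.0, 0.003]
ft_force: [1.9, -6.2, -8.5]
finger_gap: 0.112
grasp_force: 60.3
```

Run:
```python
from h import *
st()
```

```text
t 4.0 grasp [439.4  43.   88.4] y [ 0.997 -0.076  0.004] z [ 0.004 -0.004 -1.   ] F [ 1.9 -6.2 -8.5] gap 0.112 gf 60.3 q [ 0.1   0.26 -0.61  0.7  -0.    1.75]
```

move_arm:
  targets: "0 0 0 0 -4 0 1; 0 0 0 0 -4 0 1; 0 0 0 0 -4 0 1"

```text
clock: 4.38
ee_pos: [437.7, 43.7, 243.5]
orientation: [0.734, 0.68, 0.002, 0.005]
ft_force: [9.9, -8.2, -19.8]
finger_gap: 0.115
grasp_force: 59.2
```

Run:
```python
from h import *
st()
```

```text
t 4.38 grasp [439.3  43.   88.5] y [ 0.997 -0.076  0.011] z [ 0.01  -0.005 -1.   ] F [  9.9  -8.2 -19.8] gap 0.115 gf 59.2 q [ 0.1   0.25 -0.62  0.69 -0.01  1.75]
```

At the stop: the bar holds at 439.3 while the force rises. Next: release, rise, and clear the view.

move_arm:
  targets: "0 0 0 0 4 0 0.58; 0 0 0 0 4 0 0.58; 0 0 0 0 4 0 0.58; 0 0 0 0 4 -50 0.58; 0 0 0 0 4 -110 0.58"

```text
clock: 5.0
ee_pos: [436.2, 44.6, 353.3]
orientation: [0.733, 0.68, -0.001, -0.001]
ft_force: [1.5, -0.6, 0.1]
finger_gap: 0.421
grasp_force: 0.0
```

move_arm:
  targets: "0 0 0 0 -50 -40 0; 0 0 0 0 -100 -60 0; 0 0 0 0 -150 -60 0; 0 0 0 0 -200 -60 0"

```text
clock: 5.5
ee_pos: [235.9, 59.5, 413.2]
orientation: [0.733, 0.68, 0.001, 0.0]
ft_force: [0.0, -0.5, 0.8]
finger_gap: 1.001
grasp_force: 0.0
```

Run:
```python
from h import *
st()
shot("top","d1",(180,220,380,360),4)
```

```text
t 5.5 grasp [236.1  59.7 258.2] y [ 0.997 -0.075  0.001] z [ 0.001  0.001 -1.   ] F [ 0.  -0.5  0.8] gap 1.001 gf 0.0 q [ 0.25 -0.25 -0.63  1.19  0.    1.89]
```

View pics/d1.png

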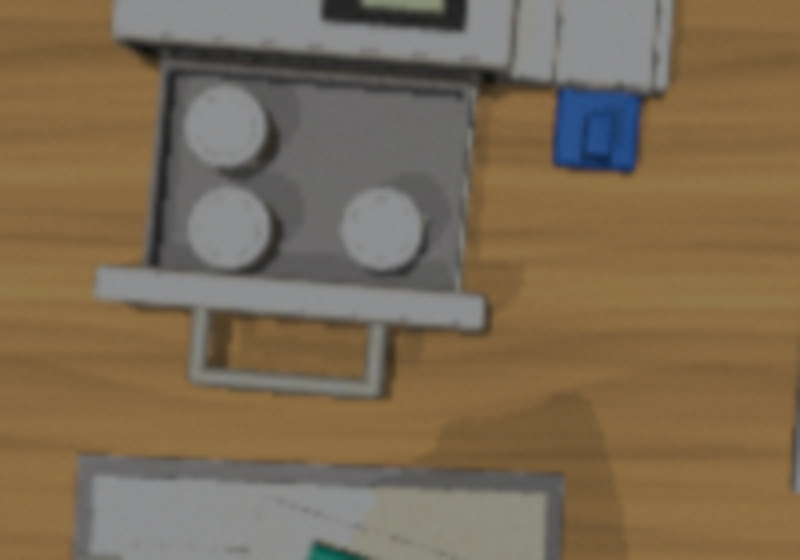

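```bash
cat >> h.py <<'E'
def tool2(g,yaw):
    y=np.array([np.cos(yaw),np.sin(yaw),0]);z=np.array([0,0,-1.]);return tool(g,Rt=np.c_[np.cross(y,z),y,z])
E
python3 - <<'E'
from h import *
st()
for n,c in dict(A=(228,127),B=(230,228),C=(382,229)).items():
    p=on("top",(180+c[0]/4,220+c[1]/4),86);print(n,p.round(1))
    if n=='A':print(tool2((p[0],p[1],150),1.495))
E
```

```text
t 5.55 grasp [228.8  58.8 257.1] y [ 0.997 -0.074 -0.006] z [-0.006  0.    -1.   ] F [-5.9 -2.3 -1.2] gap 1.002 gf 0.0 q [ 0.25 -0.25 -0.63  1.2   0.    1.89]
A [600.3  84.8  86. ]
(array([-0.005, -0.005, -1.569]), array([ 53.5, 368.3, 104.7]))
B [537.   81.9  86. ]
C [537.6 -13.1  86. ]
```

move_arm:
  targets: "0 0 -0.18 10 60 0 0; 0 0 -0.36 20 120 0 0; 0 0 -0.54 30 180 0 0; 0 0 -0.72 40 240 0 0; 0 0 -0.9 46 290 0 0"

```text
clock: 6.18
ee_pos: [532.5, 83.9, 412.5]
orientation: [0.361, 0.932, 0.0, 0.0]
ft_force: [-0.6, 0.0, 0.1]
finger_gap: 1.001
grasp_force: 0.0
```

Run:
```python
from h import *
st();print(tool2((537,82,150),1.497))
```

```text
t 6.17 grasp [532.6  84.  257.5] y [0.674 0.739 0.001] z [ 0.     0.001 -1.   ] F [-0.6  0.   0.1] gap 1.001 gf 0.0 q [ 0.16  0.28 -0.09  1.2   0.    0.9 ]
(array([ 0.001,  0.   , -0.666]), array([ -4.6,   1.5, 107.5]))
```

move_arm:
  targets: "0 0 -0.18 -4 1.5 30 0; 0 0 -0.36 -4 1.5 60 0; 0 0 -0.54 -4 1.5 80 0; 0 0 -0.666 -4 1.5 105 0; 0 0 -0.666 -4 1.5 125 0"

```text
clock: 6.8
ee_pos: [534.0, 82.1, 286.8]
orientation: [0.039, 0.999, 0.0, -0.0]
ft_force: [0.6, 0.2, -0.2]
finger_gap: 0.997
grasp_force: 0.0
```

Run:
```python
from h import *
st();print(tool2((537,82,78),1.497))
```

```text
t 6.8 grasp [533.9  82.1 131.8] y [0.079 0.997 0.   ] z [-0.001  0.    -1.   ] F [ 0.6  0.2 -0.2] gap 0.997 gf 0.0 q [ 0.15  0.36 -0.31  0.9   0.    0.23]
(array([ 0.   , -0.001, -0.005]), array([-3. ,  0.1, 53.8]))
```

move_arm:
  targets: "0 0 0 -3 0 30 0; 0 0 0 -3 0 54 0; 0 0 0 -3 0 54 0.3; 0 0 0 -3 0 54 1; 0 0 0 -3 0 54 1"
  grip_force: 30

```text
clock: 7.42
ee_pos: [537.9, 81.9, 235.0]
orientation: [0.04, 0.999, 0.0, 0.001]
ft_force: [-0.7, -0.4, -0.6]
finger_gap: 0.596
grasp_force: 31.3
```

move_arm:
  targets: "0 0 0 0 0 0 1; 0 0 0 0 0 0 1"

```text
clock: 7.68
ee_pos: [537.8, 81.9, 234.7]
orientation: [0.04, 0.999, 0.0, 0.001]
ft_force: [0.3, -0.1, 4.6]
finger_gap: 0.596
grasp_force: 31.7
```

Run:
```python
from h import *
st();
```

```text
t 7.67 grasp [538.1  81.9  79.7] y [0.08  0.997 0.001] z [ 0.002  0.    -1.   ] F [ 0.3 -0.1  4.6] gap 0.596 gf 31.7 q [ 0.15  0.42 -0.38  0.77  0.    0.23]
```

move_arm:
  targets: "0 0 0 0 0 -40 1; 0 0 0 0 0 -75 1; 0 0 0 20 50 -75 1; 0 0 0 45 100 -75 1; 0 0 0 70 150 -75 1"

```text
clock: 8.3
ee_pos: [478.9, 238.1, 309.0]
orientation: [0.04, 0.999, 0.0, 0.0]
ft_force: [0.4, 1.2, -0.7]
finger_gap: 0.597
grasp_force: 32.9
```

move_arm:
  targets: "0 0 0 25 50 0 1; 0 0 0 50 100 0 1; 0 0 0 72 141 0 1; 0 0 0 72 141 0 1"

```text
clock: 8.8
ee_pos: [417.5, 385.9, 308.5]
orientation: [0.037, 0.999, 0.0, -0.0]
ft_force: [-0.3, -1.9, -0.2]
finger_gap: 0.597
grasp_force: 33.0
```

Run:
```python
from h import *
st();print(tool2((420,383,66.5),1.491))
shot("top","r1",(80,230,220,350),4)
```

```text
t 8.8 grasp [417.5 386.1 153.5] y [0.075 0.997 0.001] z [-0.     0.001 -1.   ] F [-0.3 -1.9 -0.2] gap 0.597 gf 33.0 q [ 0.75  0.39 -0.21  0.97  0.    0.82]
(array([ 0.001, -0.   ,  0.005]), array([-2.7, -2.8, 87. ]))
```

View pics/r1.png

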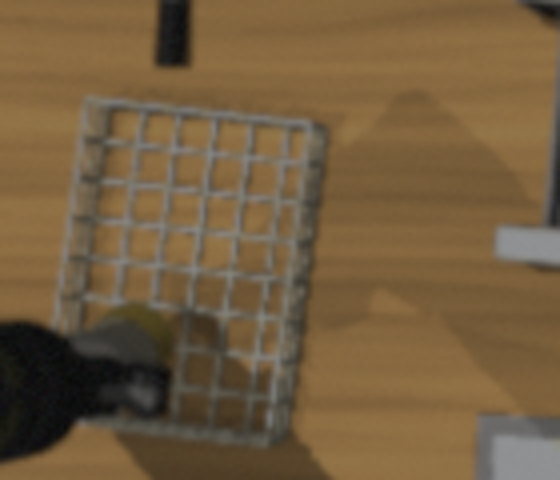

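move_arm:
  targets: "0 0 0 -3 -3 40 1; 0 0 0 -3 -3 75 1; 0 0 0 -3 -3 85 1; 0 0 0 -3 -3 87 1; 0 0 0 -3 -3 87 1"

```text
clock: 9.48
ee_pos: [422.7, 378.5, 224.2]
orientation: [0.041, 0.999, -0.0, 0.001]
ft_force: [-1.6, -3.7, 11.7]
finger_gap: 0.597
grasp_force: 35.9
```

Run:
```python
from h import *
st()
```

```text
t 9.47 grasp [423.1 378.3  69.2] y [ 0.082  0.997 -0.001] z [ 0.002 -0.001 -1.   ] F [-1.6 -3.7 11.7] gap 0.597 gf 35.9 q [ 0.73  0.46 -0.33  0.77 -0.    0.81]
```

move_arm:
  targets: "0 0 0 0 0 -1 0.3; 0 0 0 0 0 -1 0.1; 0 0 0 0 0 -1 0.1; 0 0 0 0 0 -50 0.1; 0 0 0 0 0 -100 0.1"

```text
clock: 10.1
ee_pos: [421.3, 379.6, 321.8]
orientation: [0.04, 0.999, -0.001, -0.001]
ft_force: [0.9, 0.6, 0.7]
finger_gap: 0.898
grasp_force: 0.0
```

move_arm:
  targets: "0 0 0 -30 -40 0 0; 0 0 0 -60 -90 0 0; 0 0 0 -90 -145 0 0; 0 0 0 -120 -200 0 0; 0 0 0 -150 -250 0 0"

```text
clock: 10.72
ee_pos: [551.7, 116.8, 321.6]
orientation: [0.04, 0.999, -0.0, -0.0]
ft_force: [1.3, 0.7, -0.9]
finger_gap: 1.001
grasp_force: 0.0
```

Run:
```python
from h import *
st();print(tool2((600,85,150),1.497))
a=shot("top","x1",(80,230,220,350),4);b=shot("scene","x2")
A=cv2.resize(a[240:350,85:175],None,fx=4,fy=4);B=cv2.resize(b[115:195,340:450],None,fx=3,fy=3)
c=np.zeros((440,720,3),np.uint8);c[:440,:360]=A;c[:240,370:700]=B;cv2.imwrite("pics/x3.png",c)
```

```text
t 10.72 grasp [551.7 116.8 166.6] y [ 0.08   0.997 -0.   ] z [-0. -0. -1.] F [ 1.3  0.7 -0.9] gap 1.001 gf 0.0 q [ 0.21  0.37 -0.2   1.    0.    0.29]
(array([-0.   , -0.   , -0.006]), array([-50.7, -27.9,  16.5]))
```

View pics/x3.png

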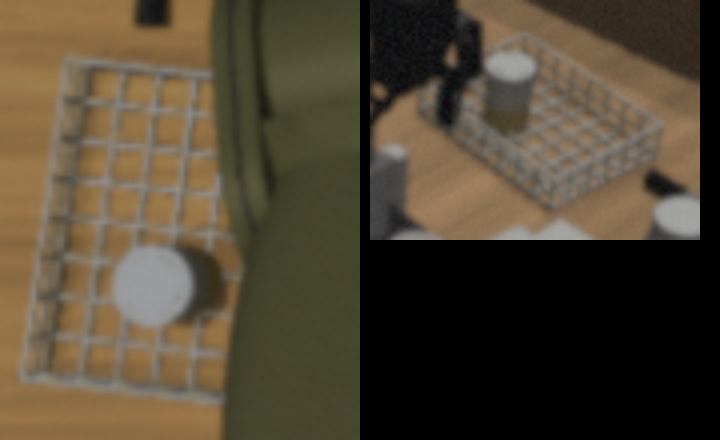

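The picture shows the pot standing upright in the rack at crop (153,285), well inside the walls. Next is pot A.

move_arm:
  targets: "0 0 0 -35 -25 0 0; 0 0 0 -50 -28 30 0; 0 0 0 -50 -28 60 0; 0 0 0 -50 -28 88 0; 0 0 0 -50 -28 88 0.3"

```text
clock: 11.45
ee_pos: [597.2, 87.3, 231.2]
orientation: [0.04, 0.999, -0.0, -0.003]
ft_force: [-0.2, -0.3, 0.1]
finger_gap: 0.816
grasp_force: 0.0
```

move_arm:
  targets: "0 0 0 0 0 0 1; 0 0 0 0 0 0 1; 0 0 0 0 0 0 1; 0 0 0 0 0 0 1"

```text
clock: 11.95
ee_pos: [599.3, 87.0, 234.7]
orientation: [0.04, 0.999, 0.0, 0.001]
ft_force: [-1.4, -0.5, 2.2]
finger_gap: 0.597
grasp_force: 31.5
```

Run:
```python
from h import *
st();print(on("top",(85+153/4,240+285/4),72))
```

```text
t 11.95 grasp [599.5  87.1  79.7] y [0.08  0.997 0.001] z [ 0.002  0.001 -1.   ] F [-1.4 -0.5  2.2] gap 0.597 gf 31.5 q [ 0.14  0.51 -0.22  0.84  0.    0.22]
[447.33110566 369.4764073   72.        ]
```

move_arm:
  targets: "0 0 0 0 0 -40 1; 0 0 0 0 0 -75 1; 0 0 0 18 55 -75 1; 0 0 0 36 110 -75 1; 0 0 0 54 165 -75 1"

```text
clock: 12.58
ee_pos: [557.8, 256.9, 309.1]
orientation: [0.04, 0.999, 0.0, 0.0]
ft_force: [0.5, -0.4, -1.1]
finger_gap: 0.596
grasp_force: 31.8
```

move_arm:
  targets: "0 0 0 12 50 0 1; 0 0 0 18.5 100 0 1; 0 0 0 18.5 100 0 1"

```text
clock: 12.95
ee_pos: [547.1, 360.4, 308.5]
orientation: [0.037, 0.999, 0.001, 0.0]
ft_force: [0.4, -1.0, -1.0]
finger_gap: 0.595
grasp_force: 31.8
```

Run:
```python
from h import *
st();print(tool2((548.5,357.5,68),1.491))
a=robot.capture("top")[:,:,::-1];b=robot.capture("scene")[:,:,::-1]
A=cv2.resize(a[240:350,85:175],None,fx=4,fy=4);B=cv2.resize(b[115:195,340:450],None,fx=3,fy=3)
c=np.zeros((440,720,3),np.uint8);c[:440,:360]=A;c[:240,370:700]=B;cv2.imwrite("pics/x4.png",c)
```

```text
t 12.95 grasp [547.2 360.6 153.5] y [0.075 0.997 0.002] z [ 0.001  0.001 -1.   ] F [ 0.4 -1.  -1. ] gap 0.595 gf 31.8 q [0.58 0.53 0.03 1.07 0.   0.66]
(array([0.002, 0.001, 0.005]), array([-1.6, -2.9, 85.5]))
```

View pics/x4.png

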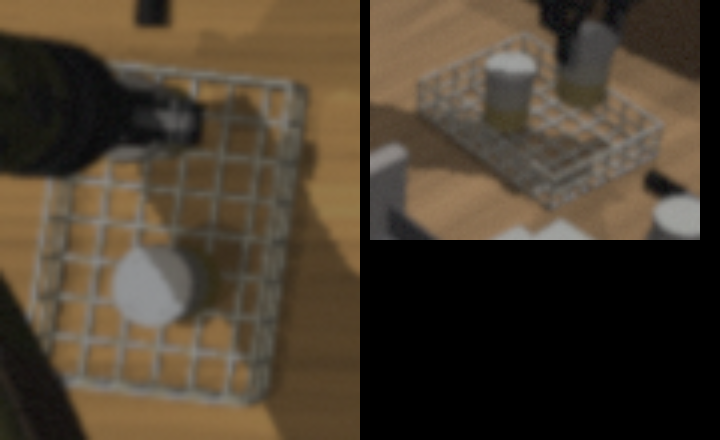

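move_arm:
  targets: "0 0 0 -1.5 -3 40 1; 0 0 0 -1.5 -3 70 1; 0 0 0 -1.5 -3 82 1; 0 0 0 -1.5 -3 85 1; 0 0 0 -1.5 -3 85 1"

```text
clock: 13.68
ee_pos: [549.6, 353.6, 224.8]
orientation: [0.04, 0.999, 0.0, 0.001]
ft_force: [0.2, -0.3, -0.5]
finger_gap: 0.597
grasp_force: 31.9
```

Run:
```python
from h import *
st();print(tool2((548.5,357.5,68),1.491))
```

```text
t 13.68 grasp [549.8 353.7  69.8] y [0.08  0.997 0.001] z [ 0.001  0.001 -1.   ] F [ 0.2 -0.3 -0.5] gap 0.597 gf 31.9 q [ 0.57  0.59 -0.09  0.89 -0.    0.65]
(array([ 0.001,  0.001, -0.001]), array([1.4, 3.8, 1.8]))
```

move_arm:
  targets: "0 0 0 1 3 2 1; 0 0 0 1 3 3.5 1; 0 0 0 1 3 3.5 1"

```text
clock: 14.05
ee_pos: [548.4, 357.2, 220.7]
orientation: [0.04, 0.999, 0.0, 0.0]
ft_force: [0.2, 0.6, 0.6]
finger_gap: 0.599
grasp_force: 32.0
```

Run:
```python
from h import *
st()
```

```text
t 14.05 grasp [548.5 357.4  65.7] y [0.079 0.997 0.001] z [ 0.001  0.001 -1.   ] F [0.2 0.6 0.6] gap 0.599 gf 32.0 q [ 0.58  0.6  -0.1   0.88  0.    0.66]
```

move_arm:
  targets: "0 0 0 0 0 0 0.3; 0 0 0 0 0 0 0.1; 0 0 0 0 0 0 0.1; 0 0 0 0 0 -50 0.1; 0 0 0 0 0 -100 0.1"

```text
clock: 14.68
ee_pos: [547.9, 356.6, 320.5]
orientation: [0.04, 0.999, -0.001, -0.001]
ft_force: [0.0, 0.8, 0.0]
finger_gap: 0.903
grasp_force: 0.0
```

move_arm:
  targets: "0 0 0 -4 -60 0 0; 0 0 0 -8 -120 0 0; 0 0 0 -12 -180 0 0; 0 0 0 -15 -240 0 0; 0 0 0 -18 -300 0 0"

```text
clock: 15.3
ee_pos: [541.9, 54.5, 320.4]
orientation: [0.04, 0.999, -0.0, 0.0]
ft_force: [1.1, -0.4, 1.0]
finger_gap: 1.002
grasp_force: 0.0
```

Run:
```python
from h import *
st();print(tool2((537.5,-13,78),1.497))
a=robot.capture("top")[:,:,::-1];b=robot.capture("scene")[:,:,::-1]
A=cv2.resize(a[240:350,85:175],None,fx=4,fy=4);B=cv2.resize(b[115:195,340:450],None,fx=3,fy=3)
c=np.zeros((440,720,3),np.uint8);c[:440,:360]=A;c[:240,370:700]=B
D=cv2.resize(b[170:290,265:385],None,fx=1.6,fy=1.6);c[245:245+192,370:370+192]=D;cv2.imwrite("pics/x5.png",c)
```

```text
t 15.3 grasp [542.1  54.5 165.4] y [ 0.079  0.997 -0.   ] z [ 0.001 -0.    -1.   ] F [ 1.1 -0.4  1. ] gap 1.002 gf 0.0 q [ 0.1   0.34 -0.25  0.98 -0.    0.18]
(array([-0.   ,  0.001, -0.006]), array([ -0.9, -67.6,  87.4]))
```

View pics/x5.png

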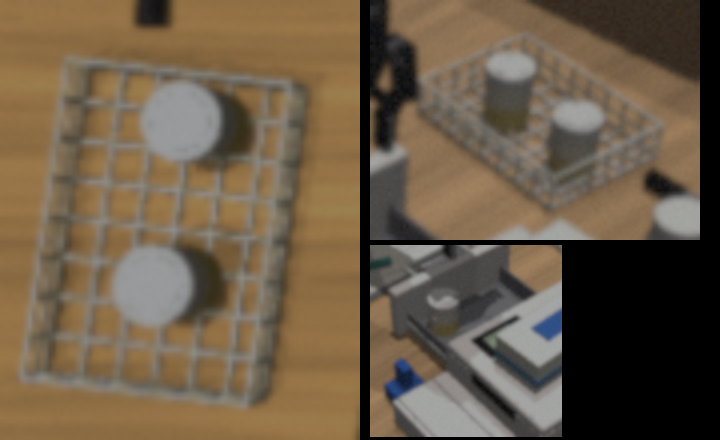

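Run:
```python
from h import *
for c in((153,285),(183,121),(117,204)):print(on("top",(85+c[0]/4,240+c[1]/4),72).round(1))
```

```text
[447.3 369.5  72. ]
[550.7 354.8  72. ]
[497.7 394.5  72. ]
```

move_arm:
  targets: "0 0 0 0 -40 0 0; 0 0 0 -1 -67.5 25 0; 0 0 0 -1 -67.5 60 0; 0 0 0 -1 -67.5 86 0; 0 0 0 -1 -67.5 86 0.3"

```text
clock: 16.02
ee_pos: [536.7, -10.5, 232.4]
orientation: [0.04, 0.999, 0.0, -0.002]
ft_force: [-0.2, 1.3, 0.4]
finger_gap: 0.819
grasp_force: 0.0
```

move_arm:
  targets: "0 0 0 0 0 0 1; 0 0 0 0 0 0 1; 0 0 0 0 0 0 1; 0 0 0 0 0 0 1"

```text
clock: 16.52
ee_pos: [538.5, -10.9, 235.2]
orientation: [0.04, 0.999, 0.0, 0.001]
ft_force: [0.0, 0.5, 3.6]
finger_gap: 0.602
grasp_force: 31.7
```

Run:
```python
from h import *
st()
```

```text
t 16.52 grasp [538.8 -10.9  80.2] y [0.08  0.997 0.001] z [ 0.002  0.    -1.   ] F [0.  0.5 3.6] gap 0.602 gf 31.7 q [-0.02  0.41 -0.39  0.77  0.    0.06]
```

move_arm:
  targets: "0 0 0 0 0 -40 1; 0 0 0 0 0 -75 1; 0 0 0 11 55 -75 1; 0 0 0 22 110 -75 1; 0 0 0 33 165 -75 1"

```text
clock: 17.15
ee_pos: [519.4, 156.8, 310.3]
orientation: [0.041, 0.999, -0.001, 0.003]
ft_force: [4.1, -3.9, 0.5]
finger_gap: 0.597
grasp_force: 32.2
```

move_arm:
  targets: "0 0 0 11 55 0 1; 0 0 0 22 110 0 1; 0 0 0 31 165 0 1; 0 0 0 40 220 0 1; 0 0 0 40 239 0 1"

```text
clock: 17.77
ee_pos: [496.5, 400.5, 308.9]
orientation: [0.038, 0.999, 0.0, 0.0]
ft_force: [-0.3, -0.3, -0.3]
finger_gap: 0.595
grasp_force: 32.4
```

Run:
```python
from h import *
st();print(tool2((499,397,67),1.491))
```

```text
t 17.77 grasp [496.5 400.6 153.9] y [0.076 0.997 0.001] z [ 0.     0.001 -1.   ] F [-0.3 -0.3 -0.3] gap 0.595 gf 32.4 q [ 0.68  0.5  -0.02  1.05  0.    0.75]
(array([0.001, 0.   , 0.004]), array([-2.8, -3.4, 86.9]))
```

move_arm:
  targets: "0 0 0 -1 0 40 1; 0 0 0 -1 0 70 1; 0 0 0 -1 0 84 1; 0 0 0 -1 0 87 1; 0 0 0 -1 0 87 1"

```text
clock: 18.4
ee_pos: [498.8, 396.5, 224.0]
orientation: [0.04, 0.999, -0.0, 0.001]
ft_force: [-1.4, -2.6, 5.2]
finger_gap: 0.603
grasp_force: 33.5
```

Run:
```python
from h import *
st()
```

```text
t 18.4 grasp [499.  396.4  69. ] y [ 0.081  0.997 -0.001] z [ 0.001 -0.001 -1.   ] F [-1.4 -2.6  5.2] gap 0.603 gf 33.5 q [ 0.67  0.57 -0.14  0.86 -0.    0.75]
```

move_arm:
  targets: "0 0 0 0 0 0 1; 0 0 0 0 0 0 1; 0 0 0 0 0 0 1"

```text
clock: 18.77
ee_pos: [498.7, 396.5, 224.0]
orientation: [0.04, 0.999, -0.0, 0.001]
ft_force: [-1.7, -3.5, 5.9]
finger_gap: 0.597
grasp_force: 33.5
```

Run:
```python
from h import *
st()
a=robot.capture("top")[:,:,::-1];b=robot.capture("scene")[:,:,::-1]
A=cv2.resize(a[240:350,85:175],None,fx=4,fy=4);B=cv2.resize(b[100:195,340:450],None,fx=3.5,fy=3.5)
c=np.zeros((440,770,3),np.uint8);c[:440,:360]=A;c[:B.shape[0],370:370+B.shape[1]]=B
cv2.imwrite("pics/x6.png",c)
```

```text
t 18.77 grasp [498.9 396.4  69. ] y [ 0.081  0.997 -0.   ] z [ 0.001 -0.001 -1.   ] F [-1.7 -3.5  5.9] gap 0.597 gf 33.5 q [ 0.67  0.57 -0.14  0.86 -0.    0.75]
```

View pics/x6.png

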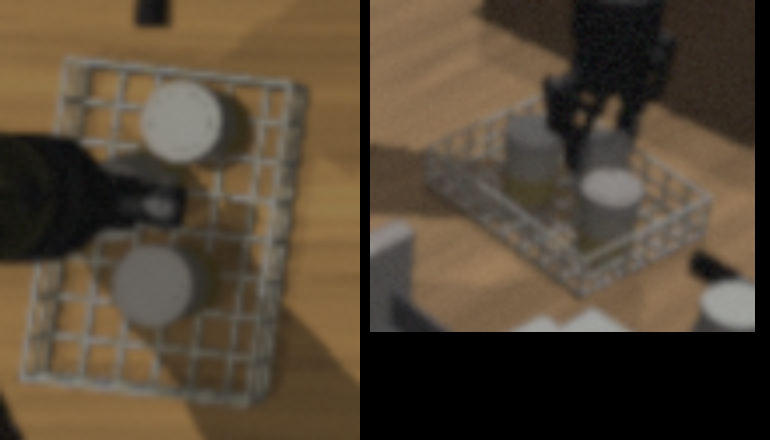

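The pot sits between the other two at about (140,195), clear of them. Next: release.

move_arm:
  targets: "0 0 0 0 0 0 0.35; 0 0 0 0 0 0 0.2; 0 0 0 0 0 0 0.1; 0 0 0 0 0 -50 0.1; 0 0 0 0 0 -100 0.1"

```text
clock: 19.5
ee_pos: [498.0, 397.2, 322.4]
orientation: [0.04, 0.999, -0.001, -0.001]
ft_force: [1.2, 0.6, 0.7]
finger_gap: 0.898
grasp_force: 0.0
```

move_arm:
  targets: "0 0 0.18 15 -60 0 0.58; 0 0 0.36 30 -120 0 0.58; 0 0 0.54 45 -180 0 0.58; 0 0 0.72 60 -240 0 0.58; 0 0 0.9 75 -300 0 0.58"

```text
clock: 20.12
ee_pos: [398.8, 102.8, 322.3]
orientation: [0.473, 0.881, 0.0, 0.0]
ft_force: [0.9, -1.3, -0.5]
finger_gap: 0.423
grasp_force: 0.0
```

Run:
```python
from h import *
st();print(tool2((437,43,160),-.075))
a=robot.capture("top")[:,:,::-1];b=robot.capture("scene")[:,:,::-1]
cv2.imwrite("pics/full.png",a)
A=cv2.resize(a[240:350,85:175],None,fx=4,fy=4);B=cv2.resize(b[100:195,340:450],None,fx=3.5,fy=3.5)
c=np.zeros((560,770,3),np.uint8);c[:440,:360]=A;c[:B.shape[0],370:370+B.shape[1]]=B
D=a[230:340,230:460];D=cv2.resize(D,None,fx=1.7,fy=1.7);c[340:340+D.shape[0],370:370+D.shape[1]]=D
cv2.imwrite("pics/x7.png",c)
```

```text
t 20.12 grasp [399.  102.8 167.3] y [0.833 0.553 0.001] z [ 0.001 -0.    -1.   ] F [ 0.9 -1.3 -0.5] gap 0.423 gf 0.0 q [ 0.25  0.13 -0.54  0.9  -0.    1.24]
(array([0.001, 0.   , 0.661]), array([-70.9,  -1.2,   7.4]))
```

View pics/x7.png

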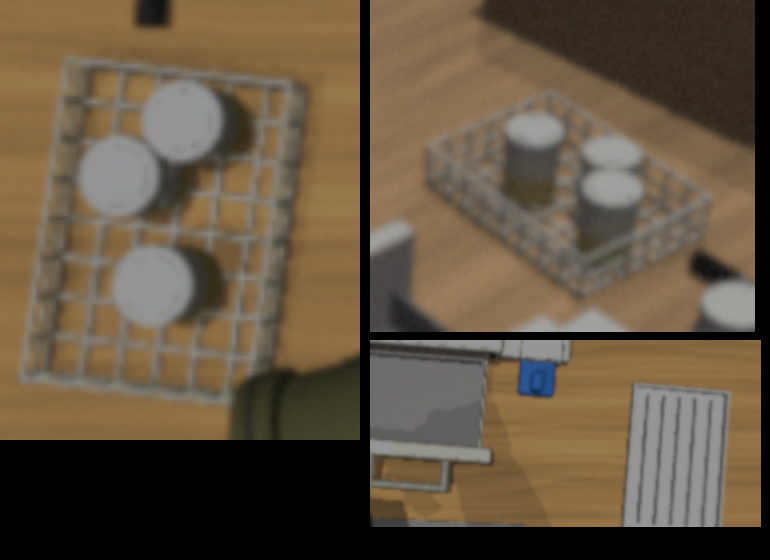

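All three pots stand upright in the rack, at (183,121), (120,176) and (153,285), and the drawer is empty. Next: push it home by the bar.

move_arm:
  targets: "0 0 0.18 -35 0 0 0.58; 0 0 0.36 -70 -1 0 0.58; 0 0 0.54 -70 -1 7 0.58; 0 0 0.66 -70 -1 20 0.58; 0 0 0.66 -70 -1 20 0.58"
  grip_force: 60

```text
clock: 20.85
ee_pos: [437.6, 45.9, 301.5]
orientation: [0.73, 0.683, -0.001, -0.001]
ft_force: [-0.6, -0.5, 0.5]
finger_gap: 0.419
grasp_force: 0.0
```

Run:
```python
from h import *
st();print(tool2((439,43,87),-.075))
```

```text
t 20.85 grasp [437.4  45.9 146.5] y [ 0.998 -0.067 -0.002] z [-0.002 -0.    -1.   ] F [-0.6 -0.5  0.5] gap 0.419 gf 0.0 q [ 0.1   0.19 -0.52  0.86  0.    1.74]
(array([-0.002,  0.   ,  0.008]), array([-2.8,  1.6, 59.5]))
```

move_arm:
  targets: "0 0 0.008 -2 1.5 35 0.58; 0 0 0.008 -2 1.5 59 0.58; 0 0 0.008 -2 1.5 59 0.58; 0 0 0.008 -2 1.5 59 0.8; 0 0 0.008 -2 1.5 59 1"

```text
clock: 21.48
ee_pos: [440.0, 43.8, 244.5]
orientation: [0.733, 0.68, 0.001, 0.001]
ft_force: [-0.4, 0.9, 1.7]
finger_gap: 0.113
grasp_force: 58.5
```

move_arm:
  targets: "0 0 0 0 0 0 1; 0 0 0 0 30 0 1; 0 0 0 0 60 0 1; 0 0 0 0 90 0 1; 0 0 0 0 115 0 1"

```text
clock: 22.1
ee_pos: [555.2, 35.7, 244.5]
orientation: [0.733, 0.68, 0.002, -0.001]
ft_force: [-2.2, 6.2, 8.4]
finger_gap: 0.117
grasp_force: 59.4
```

move_arm:
  targets: "0 0 0 0 15 0 1; 0 0 0 0 28 0 1; 0 0 0 0 30 0 1; 0 0 0 0 30 0 1; 0 0 0 0 30 0 1"

```text
clock: 22.72
ee_pos: [580.5, 33.9, 244.4]
orientation: [0.733, 0.68, -0.001, -0.004]
ft_force: [-10.6, 6.1, 15.6]
finger_gap: 0.111
grasp_force: 61.5
```

Run:
```python
from h import *
st()
```

```text
t 22.73 grasp [579.4  34.7  89.4] y [ 0.997 -0.075 -0.007] z [-0.007  0.005 -1.   ] F [-10.6   6.1  15.6] gap 0.111 gf 61.5 q [ 0.06  0.47 -0.26  0.85  0.01  1.7 ]
```

The drawer is home (bar at 579.4, as at the start). Next: the cold plate.

move_arm:
  targets: "0 0 0 0 -3 0 0.58; 0 0 0 0 -3 0 0.58; 0 0 0 0 -3 0 0.58; 0 0 0 0 -3 -50 0.58; 0 0 0 0 -3 -100 0.58"
  grip_force: 110

```text
clock: 23.35
ee_pos: [580.7, 32.4, 343.5]
orientation: [0.734, 0.679, -0.001, -0.001]
ft_force: [1.8, 0.7, -0.2]
finger_gap: 0.421
grasp_force: 0.0
```

move_arm:
  targets: "0 0 -0.18 -50 0 0 0.3; 0 0 -0.36 -100 5 0 0.3; 0 0 -0.54 -150 10 0 0.3; 0 0 -0.72 -180 10 0 0.3; 0 0 -0.9 -180 10 0 0.3"

```text
clock: 23.98
ee_pos: [576.9, -150.4, 342.9]
orientation: [0.364, 0.931, -0.0, 0.0]
ft_force: [-0.1, 0.6, -1.0]
finger_gap: 0.701
grasp_force: 0.0
```

Run:
```python
from h import *
st();print(tool2((600.5,-148,57),1.498))
a=robot.capture("top")
m=cv2.inRange(cv2.cvtColor(a,cv2.COLOR_RGB2HSV),(105,130,60),(125,255,255));m[:225]=0;m[:,360:]=0
print([cv2.boundingRect(x) for x in cv2.findContours(m,0,2)[0] if cv2.contourArea(x)>20])
```

```text
t 23.98 grasp [ 576.9 -150.5  187.9] y [ 0.679  0.734 -0.   ] z [ 0.    -0.001 -1.   ] F [-0.1  0.6 -1. ] gap 0.701 gf 0.0 q [-0.25  0.41 -0.08  1.08 -0.    0.49]
(array([-0.001,  0.001, -0.673]), array([-15.6,  17.9, 130.9]))
[]
```

move_arm:
  targets: "0 0 -0.18 -15 18 20 0.3; 0 0 -0.36 -15 18 40 0.3; 0 0 -0.54 -15 18 60 0.3; 0 0 -0.673 -15 18 75 0.3; 0 0 -0.673 -15 18 75 0.3"

```text
clock: 24.65
ee_pos: [599.6, -144.3, 266.7]
orientation: [0.039, 0.999, 0.0, -0.002]
ft_force: [0.5, -0.0, 0.3]
finger_gap: 0.7
grasp_force: 0.0
```

Run:
```python
from h import *
st();print(tool2((600.5,-148,57),1.498))
a=robot.capture("top")[:,:,::-1];b=robot.capture("scene")[:,:,::-1]
D=cv2.resize(b[170:290,240:360],None,fx=4,fy=4);cv2.imwrite("pics/p1.png",D)
```

```text
t 24.65 grasp [ 599.1 -144.2  111.7] y [0.078 0.997 0.   ] z [-0.003  0.001 -1.   ] F [ 0.5 -0.   0.3] gap 0.7 gf 0.0 q [-0.24  0.5  -0.14  0.93 -0.   -0.16]
(array([ 0.   , -0.003, -0.005]), array([-1.4, -3.7, 54.7]))
```

View pics/p1.png

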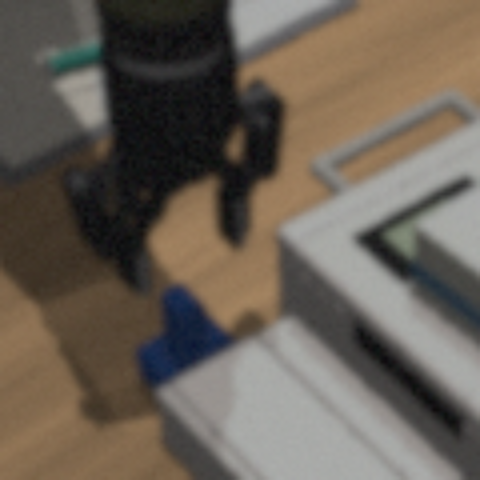

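The fingers, at (138,285) and (235,240), straddle the blue grip at (180,295), so I descend.

move_arm:
  targets: "0 0 0 -1 -2 30 0.3; 0 0 0 -1 -2 54 0.3; 0 0 0 -1 -2 54 0.3; 0 0 0 -1 -2 54 1; 0 0 0 -1 -2 54 1"

```text
clock: 25.38
ee_pos: [601.4, -146.6, 215.1]
orientation: [0.038, 0.999, 0.0, 0.001]
ft_force: [0.6, 0.9, 0.2]
finger_gap: 0.282
grasp_force: 0.0
```

move_arm:
  targets: "0 0 0 0 0 0 1; 0 0 0 0 0 0 1; 0 0 0 0 0 0 1"

```text
clock: 25.75
ee_pos: [601.3, -146.7, 215.2]
orientation: [0.037, 0.999, -0.0, 0.001]
ft_force: [-1.4, 0.0, 5.6]
finger_gap: 0.188
grasp_force: 107.3
```

Run:
```python
from h import *
st()
```

```text
t 25.75 grasp [ 601.5 -146.8   60.2] y [ 0.075  0.997 -0.   ] z [ 0.002 -0.    -1.   ] F [-1.4  0.   5.6] gap 0.188 gf 107.3 q [-0.24  0.55 -0.2   0.82 -0.   -0.16]
```

move_arm:
  targets: "0 0 0 25 0 0 1; 0 0 0 55 0 0 1; 0 0 0 85 0 0 1; 0 0 0 115 0 0 1; 0 0 0 150 0 0 1"

```text
clock: 26.38
ee_pos: [450.9, -135.2, 214.2]
orientation: [0.037, 0.999, 0.0, 0.0]
ft_force: [0.9, 0.1, -2.2]
finger_gap: 0.193
grasp_force: 107.6
```

Run:
```python
from h import *
st();print(tool2((411,-357.5,110),1.5))
```

```text
t 26.38 grasp [ 451.  -135.2   59.2] y [0.074 0.997 0.   ] z [ 0.001  0.    -1.   ] F [ 0.9  0.1 -2.2] gap 0.193 gf 107.6 q [-0.29  0.34 -0.58  0.65  0.   -0.22]
(array([ 0.   ,  0.001, -0.004]), array([  23.2, -224.6,  -50.9]))
```

move_arm:
  targets: "0 0 0 5 0 -25 1; 0 0 0 10 -10 -50 1; 0 0 0 15 -60 -55 1; 0 0 0 20 -110 -55 1; 0 0 0 23 -160 -55 1"

```text
clock: 27.0
ee_pos: [415.9, -294.2, 268.9]
orientation: [0.037, 0.999, 0.0, -0.0]
ft_force: [1.7, -0.2, -2.3]
finger_gap: 0.195
grasp_force: 107.9
```

move_arm:
  targets: "0 0 0 0 -40 0 1; 0 0 0 0 -65 0 1; 0 0 0 0 -65 0 1; 0 0 0 0 -65 0 1"

```text
clock: 27.5
ee_pos: [411.3, -357.2, 268.5]
orientation: [0.037, 0.999, 0.001, -0.001]
ft_force: [0.6, 0.1, -2.4]
finger_gap: 0.188
grasp_force: 108.0
```

Run:
```python
from h import *
st();print(tool2((411,-357.5,62),1.5))
a=robot.capture("top")[:,:,::-1];b=robot.capture("scene")[:,:,::-1]
A=cv2.resize(a[240:360,350:470],None,fx=3,fy=3);B=cv2.resize(b[200:340,90:250],None,fx=2.7,fy=2.7)
c=np.zeros((400,800,3),np.uint8);c[:360,:360]=A;c[:B.shape[0],365:365+B.shape[1]]=B
cv2.imwrite("pics/p2.png",c)
```

```text
t 27.5 grasp [ 411.  -356.8  113.5] y [0.074 0.997 0.002] z [-0.001  0.002 -1.   ] F [ 0.6  0.1 -2.4] gap 0.188 gf 108.0 q [-0.72  0.39 -0.33  0.86  0.   -0.64]
(array([ 0.002, -0.001, -0.004]), array([ 0.2, -0.5, 51.5]))
```

View pics/p2.png

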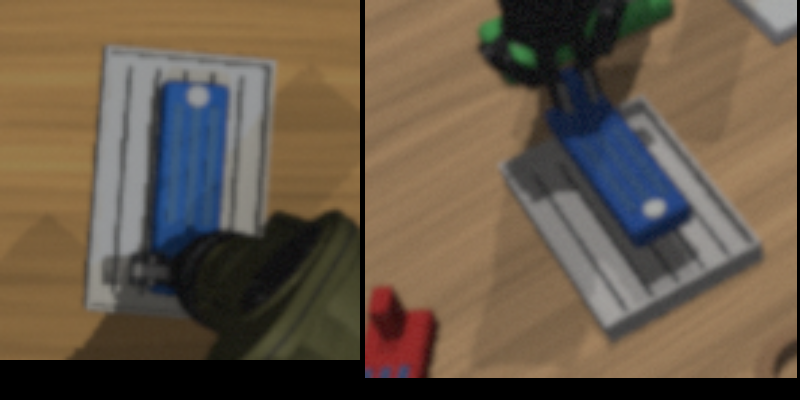

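The plate hangs centred over the tray, from (195,82) to (165,290) inside the tray's outline. Next: lower it.

move_arm:
  targets: "0 0 0 0 0 25 1; 0 0 0 0 0 43 1; 0 0 0 0 0 49 1; 0 0 0 0 0 52 1; 0 0 0 0 0 52 1"

```text
clock: 28.22
ee_pos: [411.9, -358.1, 217.8]
orientation: [0.037, 0.999, -0.0, 0.0]
ft_force: [-0.0, -0.2, -2.2]
finger_gap: 0.193
grasp_force: 107.9
```

Run:
```python
from h import *
st()
```

```text
t 28.23 grasp [ 412.1 -358.2   62.8] y [ 0.074  0.997 -0.001] z [ 0.001 -0.001 -1.   ] F [-0.  -0.2 -2.2] gap 0.193 gf 107.9 q [-0.72  0.44 -0.4   0.73  0.   -0.64]
```

move_arm:
  targets: "0 0 0 0 0 1.5 1; 0 0 0 0 0 2 1; 0 0 0 0 0 2 0.6; 0 0 0 0 0 2 0.4; 0 0 0 0 0 2 0.3"

```text
clock: 28.85
ee_pos: [411.7, -358.3, 215.3]
orientation: [0.037, 0.999, -0.0, 0.0]
ft_force: [-0.9, -0.1, 0.1]
finger_gap: 0.704
grasp_force: 0.0
```

move_arm:
  targets: "0 0 0 0 0 0 0.3; 0 0 0 0 0 -40 0.3; 0 0 0 0 0 -90 0.3; 0 0 0 40 30 -130 0.3; 0 0 0 95 45 -150 0.3"

```text
clock: 29.48
ee_pos: [320.6, -306.0, 367.3]
orientation: [0.036, 0.999, -0.001, 0.001]
ft_force: [-1.2, -0.7, 0.9]
finger_gap: 0.7
grasp_force: 0.0
```

Run:
```python
from h import *
st()
a=robot.capture("top")[:,:,::-1];b=robot.capture("scene")[:,:,::-1]
c=np.zeros((600,800,3),np.uint8)
A=cv2.resize(a[135:355,85:455],None,fx=1.6,fy=1.6);B=cv2.resize(b[100:350,90:480],None,fx=.96,fy=.96)
c[:A.shape[0],:A.shape[1]]=A;c[355:355+B.shape[0],:B.shape[1]]=B
D=cv2.resize(b[100:195,340:450],None,fx=3,fy=2.5);c[355:355+D.shape[0],400:400+D.shape[1]]=D
cv2.imwrite("pics/fin.png",c)
f=lambda x,y:(85+x/1.6,135+y/1.6)
```

```text
t 29.48 grasp [ 321.  -306.4  212.3] y [ 0.073  0.997 -0.003] z [ 0.003 -0.003 -1.   ] F [-1.2 -0.7  0.9] gap 0.7 gf 0.0 q [-0.76  0.14 -0.39  1.03 -0.   -0.69]
```

View pics/fin.png

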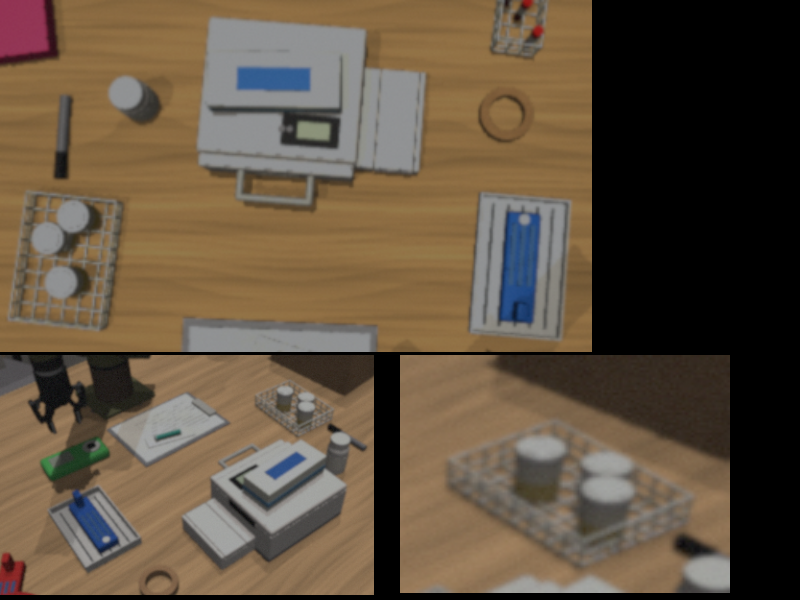

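The final views show the drawer home, three pots upright inside the rack, the blue plate flat and centred in the tray, and the bystanders in place.

```bash
python3 -c "
from rig import robot
print(robot.job_done())"
```

```text
the job is handed in; nothing more can be done
None
```

I handed the job in at about 29.5 s on the clock. The last pictures show the three pots I found upright in the wire rack, the drawer shut, the blue cold plate flat in the freezer tray and the bystanders where they were; no verdict came back.

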